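# Layer a serving set on the packing plate and bar it in

### The job

Build the serving set on the green plate of the packing stand: slide the marble disc off the low cardboard carton onto the plate, then slide the cork disc off the high purple carton onto the marble (slide both, do not lift them), then set the wooden lid on top, knob up - each lying flat and centred on the plate, so that none of them sticks out past the plate's rim. Then lay the red bar flat across the tops of the two white uprights, over the knob, centred and in line with them, so that the set is barred in. Set the lid and the bar down rather than dropping them, and leave the tape rolls, candle jar, small carton, saucer and marker where they are.

Things in the scene. Friction and masses are not known exactly. Their poses are not given: they have to be found in the camera images.
- stand: Packing stand, fixed: plywood base 250 x 130 x 8 mm, round lime-green plate (124 mm diameter, top at 20 mm) in its middle, two white uprights at its +x and -x ends, each 25 (x) x 50 (y) mm, tops 92 mm above the table, inner faces 80 mm and outer faces 105 mm from the middle; +y and -y sides open. Origin: at table height under the plate's centre; x runs from upright to upright, z up.
- plate_top (a point): Centre of the green plate's top face, 20 mm above the table.
- low_carton: Flat brown cardboard carton, fixed, 124 x 124 mm and 22 mm high (2 mm higher than the plate), beside the plate on its +y or -y side (sides change), near edge about 70 to 85 mm from the plate's centre. The marble disc starts on it. Origin: centre of its underside, on the table.
- high_carton: Flat purple carton, fixed, 124 x 124 mm and 36 mm high (2 mm higher than the marble disc's top once that lies on the plate), on the other side of the plate, near edge about 70 to 85 mm from the plate's centre. The cork disc starts on it. Origin: centre of its underside, on the table.
- marble: Pale marble disc, 110 mm diameter, 14 mm thick, about 0.34 kg; too wide to be gripped flat, slides when pushed at its edge. Origin: centre of its underside.
- cork: Brown cork disc, 110 mm diameter, 14 mm thick, about 70 g; too wide to be gripped flat, slides when pushed at its edge. Origin: centre of its underside.
- lid: Dark wooden lid, a disc of 110 mm diameter and 10 mm thick with a round knob in the middle of its top, 24 mm diameter and 26 mm high (36 mm in all), about 0.14 kg; lies on the table, knob up. Origin: centre of its underside, z up through the knob.
- bar: Red bar, 220 x 28 x 16 mm (x, y, z), about 80 g, lying flat on the table. Origin: centre of its underside; x along its length. It may lie either end first.
- tape_roll: Roll of amber packing tape lying flat, 100 mm diameter, 48 mm high. Bystander, to be left alone. Origin: centre of its underside.
- black_tape: Roll of black tape lying flat, 90 mm diameter, 22 mm high. Bystander, to be left alone. Origin: centre of its underside.
- candle: Amber glass candle jar with a metal cap, 68 mm diameter, 80 mm high. Bystander, to be left alone. Origin: centre of its underside.
- small_carton: Small brown carton, 130 x 100 x 60 mm. Bystander, to be left alone. Origin: centre of its underside.
- saucer: Terracotta saucer (a plain disc), 90 mm diameter, 12 mm high, not part of the set. Bystander, to be left alone. Origin: centre of its underside.
- marker: White marker pen with a black cap, 130 x 16 x 16 mm, lying along its x. Bystander, to be left alone. Origin: centre of its underside.

How it is judged:
By the outcome, as a careful person would: the job done as asked, in the order asked, and still so for the second after the job is handed in, with the robot touching nothing.
It also fails if it takes over 67 s, if anything falls off the work surface, if the arm or the gripper's body presses on something with over 40 N, if the wrist force passes 120 N, or if a joint passes its speed limit or range.

### The arm

A 6-joint arm with a two-finger parallel gripper is mounted at the origin on the work surface. World frame = base frame: x ahead of the robot, y to its left, z up, the work surface at z = 0. Lengths are in m, angles in rad, forces in N, time in s.
With the tool pointing down it reaches from about 0.275 to 0.775 m from the base axis. Payload 14.6 kg.
Tool frame: the origin (TCP) lies at the very end of the fingers, on their centre line; the grasp point (between the pads) lies 19 mm behind it (tcp_to_grasp is the distance from the TCP to the grasp point, in m); z points along the fingers, y is the line along which they close (so a half turn about z gives the same grasp; the last joint's range is limited). The gripper opens to 85 mm and grips with 20 to 120 N. Pads are 22 mm wide; open, the fingers measure 114 mm over their backs; the gripper's body (76 mm by 85 mm) begins 54 mm behind the grasp point. The pads swing forward as they close: fully open they stand 13 mm farther back than shut.
Start: joints at [1.185, 0.263, -0.048, 1.259, 0, 1.415], TCP at [0.12, 0.511, 0.231] pointing down, gripper open.
Joint ranges: [-2.65, 2.65], [-0.89, 1.7], [-1.18, 1.37], [-2.13, 2.11], [-1.35, 1.29], [-3.14, 3.14]. Speed limits (rad/s): [1.89, 1.89, 2.57, 2.79, 3.14, 3.14].

### API

Orientations are given as a unit quaternion [x, y, z, w].
In Python, from rig import sense, get_image, camera_model, job_done, tcp_to_grasp gives the robot as it stands.
- The arm moves only by the tool arm_command, never from a script. Its arguments are lists of equal length, an entry for each row: "translation": the shift along the tool's x, y, z as a fraction of full scale, a list of three; "rotation": the turn, a rotation vector about the tool's x, y, z as a fraction of full scale, a list of three; "gripper": the opening, from 0 (shut) to 1 (fully open). In form: {"translation": [[x, y, z], ...], "rotation": [[wx, wy, wz], ...], "gripper": [gripper, ...]}. A call has 1 to 8 rows; each row is the pose to reach, as a shift and turn from the pose commanded when the call began, along the tool's axes at that moment; what a row does not reach only later rows make up. Full scale, the value 1, is 60 cm for a shift and 0.5 rad for a turn. A row lasts 1/8 s, in which the tool goes at most 62.5 mm and 10.7 degrees, less where a joint would pass 70% of its speed; a pose out of reach is approached as far as the arm can. A call with a number of a shift or a turn outside -1 to 1 is refused whole. A call with a gripper value outside its range is refused whole. The fingers move at their own pace and stop on an object; "squeeze" is the grip in N (left out, the last holds). Time passes only in rows, so rows that repeat a pose let the fingers close. It gives the time, the measured TCP pose, the force, the opening and the grip force at its end, in the units of the state.
- sense(): the state, without advancing time (a new reading comes with each control period).
- get_image(name): name is "side" or "top" or "wrist"; returns the picture (400x640x3 uint8, blue, green, red); there is no depth.
- camera_model(name): a dict with "intrinsics" (3x3 intrinsics, pixels), "R" (3x3) and "t" (3): a world point X has camera coordinates R X + t. Camera axes: x right, y down, z forward; pixel columns grow to the right and rows downward; lengths in m; the calibration is good to about 2 mm. A picture is of the moment at which its call begins: read the wrist's pose just before it. camera_model takes no time and is no camera call; for the wrist camera it gives the pose at the moment of the call.
- job_done(): hands the job in; it is judged then, once.
The state is a dict: "t": time; "qpos": joint angles; "dq": joint speeds; "effort": joint torques, N m; "eef_pos": TCP position; "tcp_rot": TCP orientation; "contact_force": force on the tool from outside, world axes, zero at the start; "wrist_torque": the same for the moment, N m; "opening": finger opening in m; "grasp_force": force on a finger pad.
Only numpy, scipy, OpenCV 4.12 (cv2) and the standard library are available. Lean on these libraries where they do the work, as an engineer would, in place of code of your own. Each camera call takes 0.05 s, during which the arm holds its last target. There are 200 camera calls.

## Working session

There is one attempt and no reset: what is moved stays moved. The work goes in short steps, Python scripts to look and compute and a tool call to move; the robot and the scene stay as the last step left them, time stands still between calls to the robot, and variables do not carry over. Pictures are saved under pics/ and viewed, at most 10 in all, crops included, and the job is handed in when it is done.

Besides the shell and the picture viewer there is one more tool, called as a command line: name --argument value ..., lists and objects as JSON in quotes. arm_command: Moves the arm, as the interface text tells. Its arguments: {"type":"object","properties":{"translation":{"type":"array","items":{"type":"array","items":{"type":"number","minimum":-1,"maximum":1}}},"rotation":{"type":"array","items":{"type":"array","items":{"type":"number","minimum":-1,"maximum":1}}},"gripper":{"type":"array","items":{"type":"number"}},"squeeze":{"type":"number"}},"required":["translation","rotation","gripper"]}

```bash
ls; mkdir -p pics; python3 - <<'E'
from rig import *
import cv2,numpy as np
s=sense();print({k:np.round(v,3).tolist() for k,v in s.items()},tcp_to_grasp)
for n in("top","side"):
    cv2.imwrite(f"pics/{n}0.png",get_image(n)); m=camera_model(n); print(n,np.round(m["intrinsics"],1).tolist(),np.round(m["R"],3).tolist(),np.round(m["t"],3).tolist())
m=camera_model("wrist");R=np.array(m["R"]);print(np.round(-R.T@m["t"],3),np.round(R,3).tolist())
E
```

```text
pics
{'t': 0.0, 'qpos': [1.185, 0.264, -0.049, 1.259, -0.0, 1.415], 'dq': [0.0, 0.001, 0.0, -0.0, -0.001, -0.001], 'effort': [0.001, -63.761, 38.457, 0.014, 0.0, -0.0], 'eef_pos': [0.12, 0.511, 0.231], 'tcp_rot': [0.115, 0.993, -0.001, -0.0], 'contact_force': [-0.421, 0.127, 0.585], 'wrist_torque': [0.012, -0.008, 0.04], 'grasp_force': 0.0, 'opening': 0.086} 0.0187
top [[415.3, 0.0, 320.3], [0.0, 415.3, 199.2], [0.0, 0.0, 1.0]] [[0.0, -0.999, -0.035], [-0.986, 0.006, -0.167], [0.168, 0.034, -0.985]] [0.007, 0.562, 0.991]
side [[369.4, 0.0, 317.8], [0.0, 369.4, 195.4], [0.0, 0.0, 1.0]] [[0.974, -0.227, 0.018], [-0.129, -0.613, -0.779], [0.188, 0.757, -0.626]] [-0.564, 0.099, 0.843]
[0.043 0.529 0.374] [[0.229, 0.973, -0.001], [0.928, -0.218, 0.303], [0.294, -0.07, -0.953]]
```

View pics/top0.png

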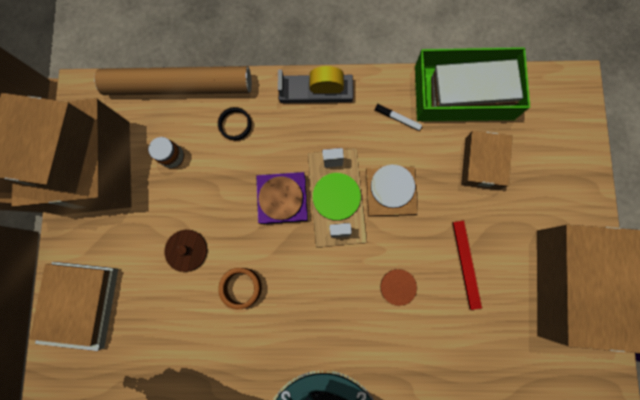

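View pics/side0.png

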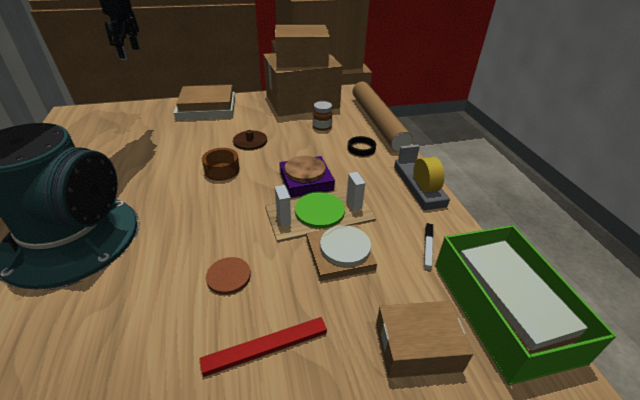

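The top view shows the green plate at (337,196), with the uprights at (333,158) and (341,230). The marble is at (393,186), the cork at (280,197), the lid at (186,250), and the red bar runs from (460,222) to (475,308). The side view confirms the same layout, with everything in view: plate (320,210), marble (345,246), cork (306,169), lid (250,140), bar (265,345).

```bash
cat > h.py <<'E'
from rig import *
import cv2,numpy as np
def ray(m,p):
    K=np.array(m["intrinsics"]);R=np.array(m["R"]);t=np.array(m["t"])
    return -R.T@t, R.T@np.linalg.solve(K,[p[0],p[1],1.])
def plane(m,p,z):
    c,d=ray(m,p);return c+d*(z-c[2])/d[2]
def tri(m1,p1,m2,p2):
    A=[];b=[]
    for m,p in((m1,p1),(m2,p2)):
        c,d=ray(m,p);d/=np.linalg.norm(d);P=np.eye(3)-np.outer(d,d);A.append(P);b.append(P@c)
    A=np.vstack(A);b=np.hstack(b);x=np.linalg.lstsq(A,b,rcond=None)[0];return x,np.abs(A@x-b).max()
def mask(im,lo,hi,roi):
    h=cv2.cvtColor(im,cv2.COLOR_BGR2HSV);k=cv2.inRange(h,np.array(lo),np.array(hi))
    z=np.zeros_like(k);x0,y0,x1,y1=roi;z[y0:y1,x0:x1]=k[y0:y1,x0:x1];return z
def big(k):
    c=cv2.findContours(k,cv2.RETR_EXTERNAL,cv2.CHAIN_APPROX_NONE)[0]
    return max(c,key=cv2.contourArea)
E
python3 - <<'E'
from h import *
T=cv2.imread("pics/top0.png");S=cv2.imread("pics/side0.png");mt=camera_model("top");ms=camera_model("side")
for n,(x,y),(u,v) in (("green",(337,196),(320,210)),("marble",(393,186),(345,246)),("cork",(280,197),(306,169)),("lid",(175,255),(245,145)),("bar",(467,265),(265,345)),("upr",(333,155),(356,177)),("knob",(186,250),(250,134)),("upr-",(341,230),(283,195))):
    print(n,cv2.cvtColor(T,40)[y,x],cv2.cvtColor(S,40)[v,u])
spec={"plate":((40,100,60),(80,255,255),(305,165,370,230),(290,185,350,235),.02),
"marble":((0,0,100),(180,60,255),(365,160,420,215),(315,220,380,270),.036),
"bar":((0,180,60),(6,255,255),(440,210,495,320),(190,310,340,380),.016),
"purple":((120,80,20),(150,255,255),(250,165,315,230),(270,150,340,200),.036)}
for n,(lo,hi,r1,r2,z) in spec.items():
    c1=big(mask(T,lo,hi,r1));c2=big(mask(S,lo,hi,r2))
    if n in("bar","purple"):
        a=cv2.minAreaRect(c1);print(n,cv2.contourArea(c1),a,[plane(mt,p,z).round(4)[:2] for p in cv2.boxPoints(a)],cv2.minAreaRect(c2)); continue
    e1=cv2.fitEllipse(cv2.convexHull(c1));e2=cv2.fitEllipse(cv2.convexHull(c2))
    print(n,e1,e2,plane(mt,e1[0],z).round(4),plane(ms,e2[0],z).round(4),tri(mt,e1[0],ms,e2[0]))
cv2.imwrite("pics/crop0.png",np.hstack([cv2.resize(T[140:290,140:340],(800,600),interpolation=2)]))
E
```

```text
green [ 48 205 172] [ 51 180 163]
marble [ 99  14 177] [ 57  13 182]
cork [ 13 148 143] [ 14 123 126]
lid [ 10 188  57] [ 11 166  63]
bar [  1 226 150] [  1 201 152]
upr [104  16 179] [ 99  18 187]
knob [ 11 188  34] [  9 163  25]
upr- [101  16 178] [100  16 187]
plate ((336.3109130859375, 196.0670928955078), (47.15055465698242, 48.059085845947266), 102.50515747070312) ((319.2896728515625, 208.543701171875), (34.03254318237305, 50.09560775756836), 92.81491088867188) [ 0.5743 -0.0351  0.02  ] [ 0.5738 -0.0374  0.02  ] (array([ 0.57453688, -0.03508057,  0.01794051]), np.float64(0.00011531771079675845))
marble ((392.6647644042969, 185.6534423828125), (43.014347076416016, 44.17255401611328), 107.71761322021484) ((345.0660705566406, 243.4642791748047), (37.00753402709961, 50.84775924682617), 97.05709838867188) [ 0.5973 -0.1775  0.036 ] [ 0.5972 -0.1789  0.036 ] (array([ 0.59762094, -0.17770018,  0.03465898]), np.float64(3.125107421186879e-05))
bar 920.0 ((466.6378479003906, 264.8834228515625), (89.44747161865234, 11.551831245422363), 78.36637115478516) [array([ 0.5061, -0.3266]), array([ 0.5119, -0.3552]), array([ 0.2971, -0.3864]), array([ 0.2915, -0.3588])] ((261.82220458984375, 344.52874755859375), (15.242781639099121, 130.93157958984375), 71.35045623779297)
purple 634.5 ((281.1770324707031, 197.83270263671875), (48.59268569946289, 48.77981948852539), 86.42366790771484) [array([0.6274, 0.1725]), array([0.6344, 0.0473]), array([0.5095, 0.0388]), array([0.5022, 0.1615])] ((306.9566650390625, 175.74884033203125), (36.52998733520508, 50.564300537109375), 80.21759033203125)
```

View pics/crop0.png

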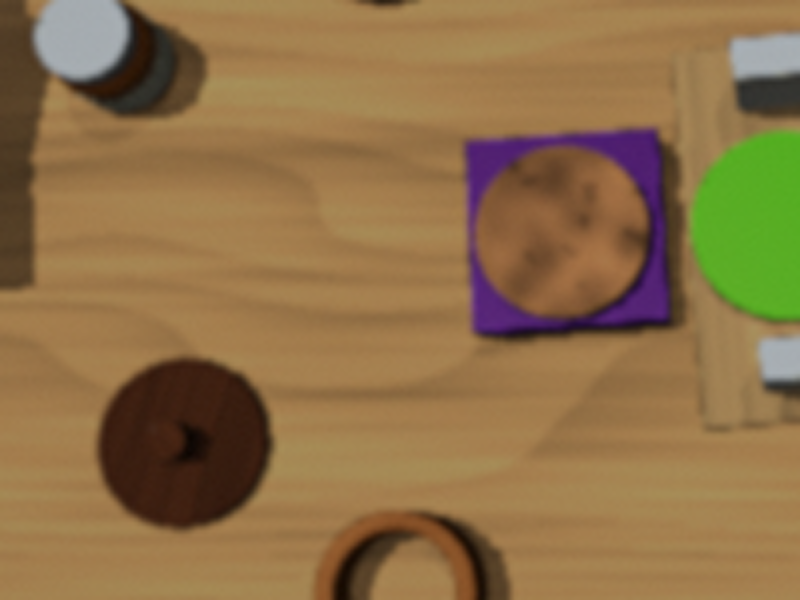

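The crop shows the cork's top centre at about (280.5,198) in the full image and the lid disc at about (186,250.5). Next I'll find the stand's yaw, and the cork and lid positions.

```bash
python3 - <<'E'
from h import *
T=cv2.imread("pics/top0.png");S=cv2.imread("pics/side0.png");mt=camera_model("top");ms=camera_model("side")
w=((85,0,150),(120,40,255));U=[]
for r1,r2 in (((315,145,350,168),(344,165,368,190)),((325,220,355,240),(270,180,295,205))):
    a=cv2.minAreaRect(big(mask(T,*w,r1)));U.append(plane(mt,a[0],.092));print("upright",a,U[-1].round(4),cv2.contourArea(big(mask(T,*w,r1))))
d=U[0]-U[1];print("yaw",np.degrees(np.arctan2(d[1],d[0])),"mid",(U[0]+U[1])/2,np.linalg.norm(d))
ck=((5,60,90),(22,255,255));c1=big(mask(T,*ck,(257,174,306,221)));c2=big(mask(S,*ck,(280,156,331,184)))
e1=cv2.fitEllipse(cv2.convexHull(c1));e2=cv2.fitEllipse(cv2.convexHull(c2));print("cork",e1,e2,plane(mt,e1[0],.05),tri(mt,e1[0],ms,e2[0]))
lk=((0,100,0),(16,255,80));c1=big(mask(T,*lk,(155,222,215,280)));c2=big(mask(S,*lk,(225,132,275,155)))
e1=cv2.fitEllipse(cv2.convexHull(c1));e2=cv2.fitEllipse(cv2.convexHull(c2));print("lid",e1,e2,plane(mt,e1[0],.01),tri(mt,e1[0],ms,e2[0]))
E
```

```text
upright ((332.3975524902344, 153.37295532226562), (8.238751411437988, 18.65036392211914), 84.80557250976562) [ 0.6672 -0.0259  0.092 ] 129.5
upright ((340.212890625, 228.62872314453125), (8.855831146240234, 19.2042179107666), 84.2894058227539) [ 0.4834 -0.0435  0.092 ] 145.0
yaw 5.45765842919553 mid [ 0.57528606 -0.0346871   0.092     ] 0.18457812674771143
cork ((280.1525573730469, 197.72239685058594), (41.62890625, 42.850406646728516), 58.764041900634766) ((301.41986083984375, 164.38327026367188), (26.531164169311523, 45.22795104980469), 102.0943832397461) [0.5656044  0.10563795 0.05      ] (array([0.56063387, 0.10455327, 0.05948033]), np.float64(0.0032261042705417076))
lid ((185.91383361816406, 250.42420959472656), (40.60252380371094, 42.87723159790039), 57.30873489379883) ((249.69839477539062, 139.96986389160156), (19.07361602783203, 33.69812774658203), 85.73169708251953) [0.43663913 0.35170169 0.01      ] (array([0.43659504, 0.35330286, 0.00554773]), np.float64(0.00024894598848090865))
```

arm_command --translation '[[-0.54,-0.53,0],[-0.54,-0.53,0],[-0.54,-0.53,0],[-0.54,-0.53,0],[-0.54,-0.53,0],[-0.54,-0.53,0],[-0.54,-0.53,0],[-0.54,-0.53,0]]' --rotation '[[0,0,1],[0,0,1],[0,0,1],[0,0,1],[0,0,1],[0,0,1],[0,0,1],[0,0,1]]' --gripper '[0.6,0.6,0.6,0.6,0.6,0.6,0.6,0.6]'

```text
t: 1.1
eef_pos: [0.364, 0.1246, 0.2311]
tcp_rot: [0.359, 0.933, -0.0, 0.0]
contact_force: [-0.4, -0.5, -0.2]
opening: 0.051
grasp_force: 0.0
```

```bash
cat > go.py <<'E'
import sys;from rig import sense;import numpy as np;from scipy.spatial.transform import Rotation as R
a=[float(v) for v in sys.argv[1:]];s=sense();p=np.array(s["eef_pos"]);r=R.from_quat(s["tcp_rot"])
print("t",round(s["t"],2),"pos",p.round(4),"yaw",np.degrees(np.arctan2(*r.as_matrix()[:2,0][::-1])).round(2),"open",round(s["opening"],4),"q",np.round(s["qpos"],2))
y=np.radians(a[3]);X=np.array([np.cos(y),np.sin(y),0]);Z=np.array([0,0,-1.]);M=np.column_stack([X,np.cross(Z,X),Z])
print("shift",(r.inv().apply(np.array(a[:3])-p)/.6).round(4),"turn",((r.inv()*R.from_matrix(M)).as_rotvec()/.5).round(3))
E
python3 go.py .61 -.257 .1 98.9
```

```text
t 1.1 pos [0.364  0.1246 0.2311] yaw 137.89 open 0.051 q [ 0.12  0.02 -0.34  1.2  -0.    0.85]
shift [-0.7306 -0.1968  0.2187] turn [-1.000e-03  1.000e-03  1.361e+00]
```

arm_command --translation '[[-0.73,-0.197,0.1],[-0.73,-0.197,0.1],[-0.73,-0.197,0.1],[-0.73,-0.197,0.1],[-0.73,-0.197,0.1],[-0.73,-0.197,0.1],[-0.73,-0.197,0.1],[-0.73,-0.197,0.1]]' --rotation '[[0,0,1],[0,0,1],[0,0,1],[0,0,1],[0,0,1],[0,0,1],[0,0,1],[0,0,1]]' --gripper '[0.6,0.6,0.6,0.6,0.6,0.6,0.6,0.6]'

```text
t: 2.1
eef_pos: [0.6108, -0.2558, 0.1693]
tcp_rot: [0.578, 0.816, -0.0, -0.001]
contact_force: [-0.3, 1.3, 0.3]
opening: 0.0513
grasp_force: 0.0
```

```bash
cat > look.py <<'E'
import sys;from h import *
n=sys.argv[1];f=sys.argv[2];m=camera_model(n);im=get_image(n);cv2.imwrite(f"pics/{f}.png",im)
np.save(f"pics/{f}.npy",m,allow_pickle=True)
E
python3 go.py .61 -.257 .025 98.9; python3 look.py wrist w1
```

```text
t 2.1 pos [ 0.6108 -0.2558  0.1693] yaw 109.36 open 0.0513 q [-0.52  0.52  0.2   1.25 -0.    0.71]
shift [-0.0017 -0.0016  0.2405] turn [-0.003 -0.002  0.365]
```

View pics/w1.png

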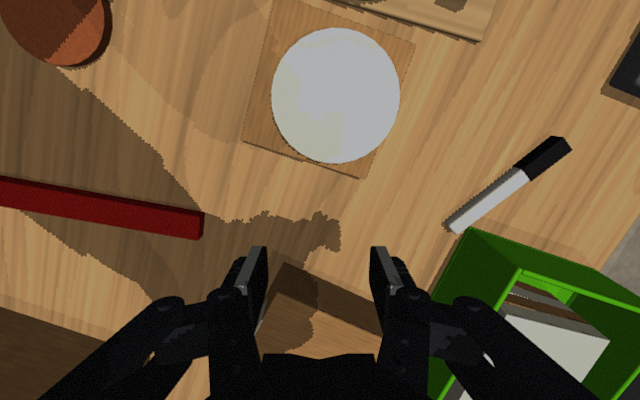

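The wrist picture shows the marble at (335,95), centred between the fingers. The marker, saucer, bar and small carton are all clear of the fingers.

```bash
python3 - <<'E'
from h import *
S=cv2.imread("pics/w1.png");m=np.load("pics/w1.npy",allow_pickle=True).item()
e=cv2.fitEllipse(cv2.convexHull(big(mask(S,(0,0,120),(180,50,255),(230,10,430,180)))));p=plane(m,e[0],.036);print(e,p)
mt=camera_model("top");print(tri(mt,(392.66,185.65),m,e[0]))
d=np.array([.575,-.035])-p[:2];print(np.degrees(np.arctan2(d[1],d[0])),np.linalg.norm(d),p[:2]-.082*d/np.linalg.norm(d))
E
```

```text
((334.9886169433594, 95.24479675292969), (128.87872314453125, 135.84341430664062), 9.203262329101562) [ 0.59557545 -0.17376286  0.036     ]
(array([ 0.59443102, -0.17471744,  0.05257796]), np.float64(0.00045716967527220653))
98.43423552713183 0.14028000540715613 [ 0.60760272 -0.25487602]
```

arm_command --translation '[[-0.003,-0.005,0.08],[-0.003,-0.005,0.16],[-0.003,-0.005,0.24],[-0.003,-0.005,0.24],[-0.003,-0.005,0.24]]' --rotation '[[0,0,0.37],[0,0,0.37],[0,0,0.37],[0,0,0.37],[0,0,0.37]]' --gripper '[0.6,0.6,0.6,0.6,0.6]'

```text
t: 2.78
eef_pos: [0.6084, -0.2558, 0.0292]
tcp_rot: [0.65, 0.76, 0.0, 0.001]
contact_force: [0.7, 0.1, 0.8]
opening: 0.0514
grasp_force: 0.0
```

```bash
python3 go.py .584 -.095 .025 98.6; python3 look.py wrist w2
```

```text
t 2.77 pos [ 0.6084 -0.2558  0.0292] yaw 98.89 open 0.0514 q [-0.52  0.6  -0.05  0.92  0.    0.89]
shift [0.2711 0.0012 0.0067] turn [0.003 0.002 0.01 ]
```

View pics/w2.png

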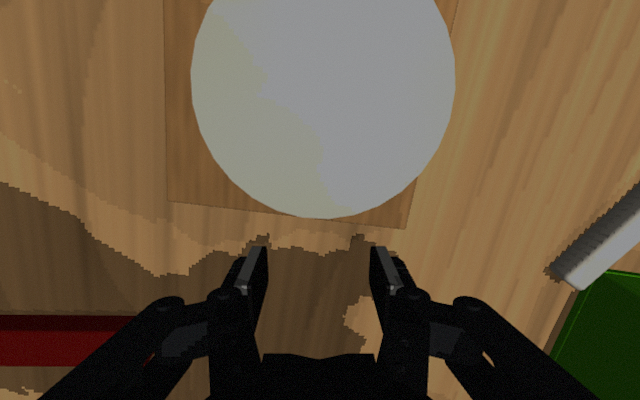

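The marble is centred ahead of the fingers, with its near edge at (323,217), and the fingertips are at rows 250–290. Now I'll push most of the way.

arm_command --translation '[[0.03,0.001,0.003],[0.06,0.001,0.003],[0.09,0.001,0.003],[0.12,0.001,0.003],[0.15,0.001,0.003],[0.18,0.001,0.003],[0.2,0.001,0.003],[0.21,0.001,0.003]]' --rotation '[[0,0,0],[0,0,0],[0,0,0],[0,0,0],[0,0,0],[0,0,0],[0,0,0],[0,0,0]]' --gripper '[0.6,0.6,0.6,0.6,0.6,0.6,0.6,0.6]'

```text
t: 3.82
eef_pos: [0.5885, -0.13, 0.0252]
tcp_rot: [0.65, 0.76, -0.0, -0.0]
contact_force: [0.8, -2.7, -1.0]
opening: 0.0511
grasp_force: 1.0
```

```bash
python3 go.py .584 -.095 .025 98.6; python3 look.py wrist w3; python3 look.py top t3; python3 - <<'E'
from h import *
T=cv2.imread("pics/t3.png");W=cv2.imread("pics/w3.png");cv2.imwrite("pics/c3.png",np.vstack([cv2.resize(W,(480,300)),cv2.resize(T[150:250,250:410],(480,300))]))
E
```

```text
t 3.83 pos [ 0.5885 -0.13    0.0252] yaw 98.92 open 0.0511 q [-0.35  0.52 -0.22  0.83  0.    1.06]
shift [0.0588 0.0016 0.0003] turn [-0.001 -0.001  0.011]
```

View pics/c3.png

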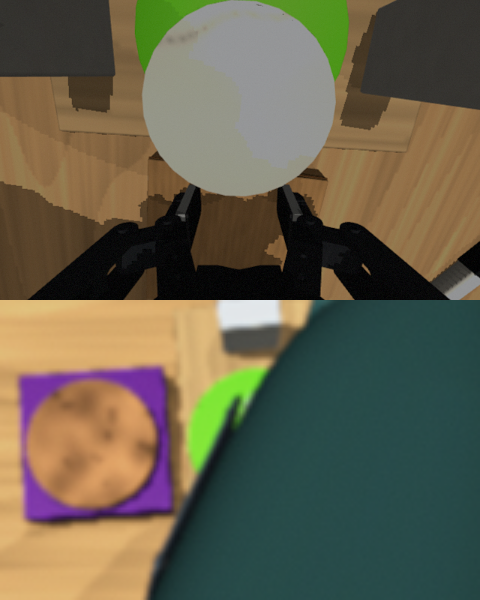

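The wrist picture shows the marble seated against both fingers, centred at about (318,131), with the plate's far rim still showing ahead of it. The top view is blocked by the arm.

```bash
cat > m.py <<'E'
from h import *
def wrist_discs(f,disc,z,roi):
    W=cv2.imread(f"pics/{f}.png");m=np.load(f"pics/{f}.npy",allow_pickle=True).item()
    c=cv2.convexHull(big(mask(W,*disc,roi)))[:,0]
    P=np.array([plane(m,p,z)[:2] for p in c if p[1]>3],np.float32)
    (x,y),r=cv2.minEnclosingCircle(P)
    return (x,y),r
E
python3 - <<'E'
from m import *
print(wrist_discs("w3",((0,0,120),(180,50,255)),.035,(185,2,455,275)))
W=cv2.imread("pics/w3.png");m=np.load("pics/w3.npy",allow_pickle=True).item()
# plate: fit circle to outer boundary points
k=mask(W,(40,100,40),(80,255,255),(150,0,500,120));c=big(k)[:,0]
P=np.array([plane(m,p,.02)[:2] for p in c if p[1]>3 and (p[0]<193 or p[0]>452)])
from scipy.optimize import least_squares
r=least_squares(lambda q:np.hypot(*(P-q).T)-.062,[.575,-.035],loss="soft_l1",f_scale=.001);print(r.x,len(P),np.abs(r.fun).max())
E
```

```text
((0.578069806098938, -0.07201403379440308), 0.055136121809482574)
[ 0.57336774 -0.03423946] 91 0.0004192929888182234
```

arm_command --translation '[[0.015,0.001,0],[0.03,0.002,0],[0.045,0.002,0],[0.055,0.002,0],[0.063,0.002,0],[0.063,0.002,0]]' --rotation '[[0,0,0],[0,0,0],[0,0,0],[0,0,0],[0,0,0],[0,0,0]]' --gripper '[0.6,0.6,0.6,0.6,0.6,0.6]'

```text
t: 4.68
eef_pos: [0.5842, -0.0931, 0.0255]
tcp_rot: [0.65, 0.76, 0.0, -0.0]
contact_force: [-0.5, -0.1, 0.5]
opening: 0.0513
grasp_force: 0.0
```

```bash
python3 go.py .584 -.095 .025 98.6; python3 look.py wrist w4;  cat >> m.py <<'E'
from scipy.optimize import least_squares
def plate(f,roi=(120,0,540,330)):
    W=cv2.imread(f"pics/{f}.png");m=np.load(f"pics/{f}.npy",allow_pickle=True).item()
    k=mask(W,(40,100,40),(80,255,255),roi);ys,xs=np.nonzero(k)
    # outer edge: convex hull of the green region's table points
    P=np.array([plane(m,p,.02)[:2] for p in zip(xs.tolist(),ys.tolist()) if p[1]>3],np.float32)
    H=cv2.convexHull(P)[:,0]
    r=least_squares(lambda q:np.hypot(*(H-q).T)-.062,[.575,-.035],loss="soft_l1",f_scale=.0005);return r.x,len(H),np.hypot(*(H-r.x).T).round(3)[::3]
E
python3 - <<'E'
from m import *
print(wrist_discs("w4",((0,0,120),(180,50,255)),.034,(185,2,455,275)));print(plate("w4"))
E
```

```text
t 4.67 pos [ 0.5842 -0.0931  0.0255] yaw 98.91 open 0.0513 q [-0.3   0.51 -0.25  0.81  0.    1.12]
shift [-0.0031 -0.0008  0.0008] turn [-0.    -0.001  0.011]
((0.5738617777824402, -0.03432426229119301), 0.055048514157533646)
(array([ 0.57387812, -0.03448442]), 68, array([0.062, 0.062, 0.062, 0.062, 0.062, 0.062, 0.062, 0.062, 0.06 ,
       0.062, 0.062, 0.062, 0.062, 0.062, 0.062, 0.062, 0.062, 0.062,
       0.062, 0.062, 0.062, 0.062, 0.062]))
```

View pics/w4.png

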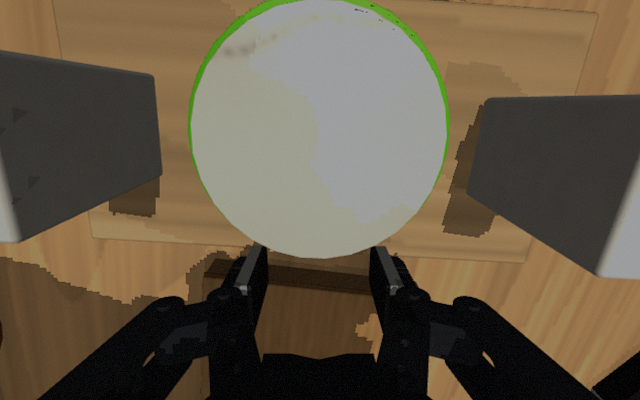

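The marble sits on the plate within about 0.2 mm of centre, with a thin even green rim around it. Next I'll rise and look at the cork on the way over.

arm_command --translation '[[-0.02,0,0],[-0.02,0,-0.1],[-0.02,0,-0.2],[0.05,0,-0.3],[0.15,0,-0.3],[0.19,0,-0.3],[0.19,0,-0.3]]' --rotation '[[0,0,0],[0,0,0],[0,0,0],[0,0,0.19],[0,0,0.19],[0,0,0.19],[0,0,0.19]]' --gripper '[0.6,0.6,0.6,0.6,0.6,0.6,0.6]'

```text
t: 5.6
eef_pos: [0.5666, 0.02, 0.2058]
tcp_rot: [0.685, 0.729, 0.0, 0.0]
contact_force: [1.2, -0.7, 0.0]
opening: 0.0515
grasp_force: 0.0
```

```bash
python3 look.py wrist w5; python3 - <<'E'
from m import *
W=cv2.imread("pics/w5.png")
p,r=wrist_discs("w5",((3,60,100),(22,175,255)),.05,(190,0,450,250));print(p,r)
m=np.load("pics/w5.npy",allow_pickle=True).item()
k=mask(W,(120,80,20),(150,255,255),(0,0,640,400));c=big(k);print([plane(m,q,.036)[:2].round(4) for q in cv2.boxPoints(cv2.minAreaRect(c))])
hsv=cv2.cvtColor(W,40);(h,w)=hsv.shape[:2]
d=np.array([.5739,-.0344])-p;d/=np.linalg.norm(d);print(np.degrees(np.arctan2(-d[1],-d[0])),p-.083*d)
E
python3 go.py .5605 .1885 .04 93.4
```

```text
(0.5712862014770508, -0.05312883108854294) 0.13826964795589447
[array([0.5034, 0.1636]), array([0.6256, 0.1722]), array([0.6439, 0.05  ]), array([0.5052, 0.04  ])]
-97.94489195014418 [ 0.55981389 -0.13533215]
t 5.65 pos [0.5668 0.019  0.2056] yaw 93.49 open 0.0513 q [-0.11  0.34  0.    1.23 -0.    1.4 ]
shift [0.2827 0.0066 0.2759] turn [0.    0.    0.003]
```

View pics/w5.png

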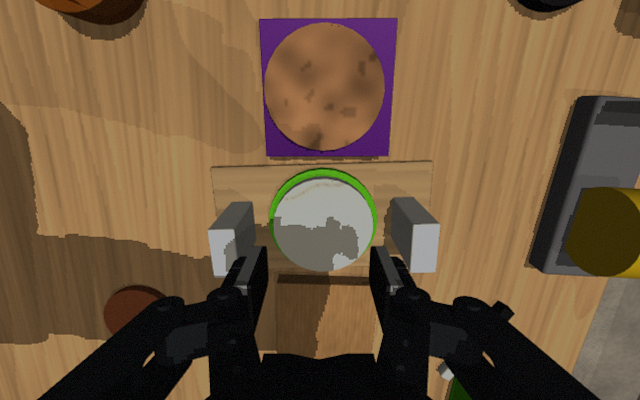

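The picture shows the cork centred at about (324,87) on the purple carton (260–397, 18–158). The marble is on the plate at (323,222).

```bash
python3 - <<'E'
from m import *
W=cv2.imread("pics/w5.png");m=np.load("pics/w5.npy",allow_pickle=True).item()
k=mask(W,(3,60,60),(22,255,255),(264,21,387,153));c=max(cv2.findContours(k,0,1)[0],key=cv2.contourArea)
e=cv2.fitEllipse(cv2.convexHull(c));p=plane(m,e[0],.05)[:2];print(e,p)
print(tri(camera_model("top"),(280.15,197.72),m,e[0]))
d=np.array([.5739,-.0344])-p;d/=np.linalg.norm(d);print(np.degrees(np.arctan2(-d[1],-d[0])),p-.083*d)
E
```

```text
((323.7332763671875, 86.19094848632812), (119.90989685058594, 127.71025848388672), 2.8118205070495605) [0.56481516 0.1101542 ]
(array([0.56599399, 0.10862565, 0.04175819]), np.float64(0.001874220285749545))
93.59615637894197 [0.5596091  0.19299077]
```

arm_command --translation '[[0.1,0.005,0],[0.2,0.005,0.0],[0.29,0.005,0],[0.29,0.005,0.1],[0.29,0.005,0.2],[0.29,0.005,0.276],[0.29,0.005,0.276],[0.29,0.005,0.276]]' --rotation '[[0,0,0],[0,0,0],[0,0,0],[0,0,0],[0,0,0],[0,0,0],[0,0,0],[0,0,0]]' --gripper '[0.6,0.6,0.6,0.6,0.6,0.6,0.6,0.6]'

```text
t: 6.65
eef_pos: [0.5606, 0.1924, 0.0415]
tcp_rot: [0.686, 0.728, 0.001, 0.001]
contact_force: [-0.5, -0.4, 0.4]
opening: 0.051
grasp_force: 0.0
```

```bash
python3 go.py .5702 .0254 .04 93.6; python3 look.py top t6; python3 -c "
import cv2;T=cv2.imread('pics/t6.png');cv2.imwrite('pics/c6.png',cv2.resize(T[140:260,220:380],(640,480)))"
```

```text
t 6.65 pos [0.5606 0.1924 0.0415] yaw 93.38 open 0.051 q [ 0.19  0.49 -0.23  0.85 -0.    1.7 ]
shift [-0.2788 -0.0005  0.0024] turn [ 0.003 -0.    -0.008]
```

View pics/c6.png

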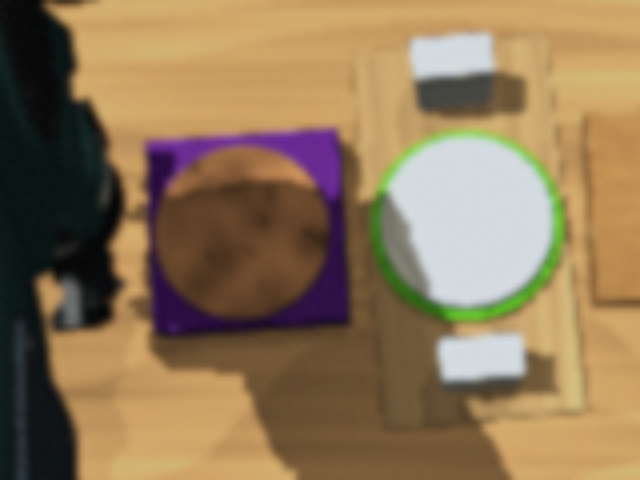

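The top crop shows the marble centred in the green rim at (467,222) and the gripper standing clear, just left of the cork. Now I'll push the cork.

arm_command --translation '[[-0.03,0,0.002],[-0.06,0,0.002],[-0.09,0,0.002],[-0.12,0,0.002],[-0.15,0,0.002],[-0.18,0,0.002],[-0.2,0,0.002],[-0.215,0,0.002]]' --rotation '[[0,0,0],[0,0,0],[0,0,0],[0,0,0],[0,0,0],[0,0,0],[0,0,0],[0,0,0]]' --gripper '[0.6,0.6,0.6,0.6,0.6,0.6,0.6,0.6]'

```text
t: 7.7
eef_pos: [0.567, 0.0634, 0.0386]
tcp_rot: [0.686, 0.728, -0.0, -0.0]
contact_force: [0.5, 0.4, 0.5]
opening: 0.051
grasp_force: 0.2
```

```bash
python3 go.py .5702 .0254 .04 93.6; python3 look.py top t7; python3 -c "
from h import *
T=cv2.imread('pics/t7.png');mt=camera_model('top')
k=mask(T,(3,60,60),(18,200,255),(290,174,345,222))
cv2.imwrite('pics/c7.png',cv2.resize(T[140:260,240:400],(640,480)))"
```

```text
t 7.7 pos [0.567  0.0634 0.0386] yaw 93.42 open 0.051 q [-0.03  0.46 -0.29  0.82 -0.    1.48]
shift [-0.0635  0.0016 -0.0023] turn [-0.     0.    -0.006]
```

View pics/c7.png

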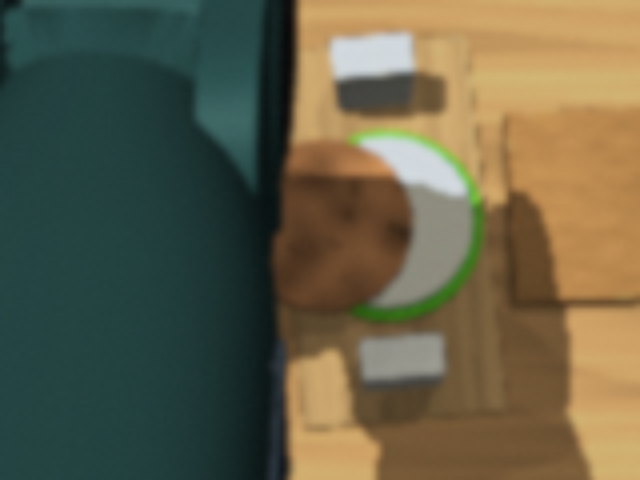

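The cork has slid part-way onto the marble. Its leading edge is at crop column 412, against the marble's edge at 473, so about 37 mm remain, which agrees with the plan. That was the tenth picture, so I go on by numbers only.

arm_command --translation '[[-0.015,0.001,-0.002],[-0.03,0.001,-0.002],[-0.042,0.001,-0.002],[-0.052,0.001,-0.002],[-0.06,0.001,-0.002],[-0.06,0.001,-0.002]]' --rotation '[[0,0,0],[0,0,0],[0,0,0],[0,0,0],[0,0,0],[0,0,0]]' --gripper '[0.6,0.6,0.6,0.6,0.6,0.6]'

```text
t: 8.5
eef_pos: [0.5698, 0.028, 0.0399]
tcp_rot: [0.686, 0.728, -0.0, 0.0]
contact_force: [0.4, -0.2, -0.1]
opening: 0.0512
grasp_force: 0.0
```

```bash
python3 go.py .5702 .0254 .04 93.6; python3 look.py top t8; python3 - <<'E'
from h import *
T=cv2.imread('pics/t8.png');mt=camera_model('top')
k=mask(T,(3,100,40),(20,220,230),(300,165,365,230))
hsv=cv2.cvtColor(T,40)
for r in (186,190,198,206): print(r,[(c,hsv[r,c].tolist()) for c in range(348,368,1)])
E
```

```text
t 8.5 pos [0.5698 0.028  0.0399] yaw 93.42 open 0.0512 q [-0.09  0.46 -0.29  0.82 -0.    1.42]
shift [-0.0043  0.0005 -0.0002] turn [-0.     0.    -0.006]
186 [(348, [13, 149, 111]), (349, [14, 149, 111]), (350, [13, 146, 112]), (351, [14, 148, 110]), (352, [13, 148, 105]), (353, [12, 145, 102]), (354, [14, 130, 102]), (355, [31, 114, 103]), (356, [45, 154, 144]), (357, [46, 176, 161]), (358, [37, 144, 152]), (359, [21, 119, 171]), (360, [18, 121, 191]), (361, [17, 126, 205]), (362, [18, 126, 210]), (363, [18, 128, 208]), (364, [17, 129, 204]), (365, [17, 132, 190]), (366, [16, 137, 166]), (367, [16, 146, 155])]
190 [(348, [14, 147, 104]), (349, [14, 148, 105]), (350, [13, 148, 105]), (351, [13, 150, 104]), (352, [14, 147, 104]), (353, [14, 149, 103]), (354, [13, 149, 103]), (355, [13, 141, 105]), (356, [19, 119, 103]), (357, [39, 122, 107]), (358, [48, 170, 120]), (359, [44, 171, 115]), (360, [28, 133, 98]), (361, [17, 133, 109]), (362, [16, 134, 126]), (363, [16, 135, 140]), (364, [17, 136, 146]), (365, [17, 136, 150]), (366, [17, 137, 134]), (367, [16, 144, 103])]
198 [(348, [13, 
[... 199 characters left out ...]
123, 89]), (358, [48, 172, 114]), (359, [48, 189, 119]), (360, [39, 159, 111]), (361, [23, 130, 108]), (362, [16, 131, 109]), (363, [16, 136, 111]), (364, [16, 132, 112]), (365, [16, 135, 104]), (366, [16, 136, 92]), (367, [16, 145, 88])]
206 [(348, [13, 149, 108]), (349, [14, 148, 110]), (350, [14, 148, 110]), (351, [13, 148, 110]), (352, [13, 146, 110]), (353, [16, 134, 103]), (354, [31, 109, 89]), (355, [47, 152, 109]), (356, [50, 189, 120]), (357, [48, 193, 116]), (358, [39, 152, 104]), (359, [22, 126, 109]), (360, [17, 124, 121]), (361, [17, 122, 125]), (362, [17, 126, 125]), (363, [16, 133, 121]), (364, [16, 135, 119]), (365, [16, 134, 112]), (366, [16, 137, 95]), (367, [16, 139, 81])]
```

arm_command --translation '[[0.02,0,0],[0.03,0,-0.1],[0.03,0,-0.2],[-0.02,0,-0.27],[-0.12,0,-0.27],[-0.22,0,-0.27],[-0.247,0,-0.27],[-0.247,0,-0.27]]' --rotation '[[0,0,0],[0,0,0],[0,0,0],[0,0,0],[0,0,0],[0,0,0],[0,0,0],[0,0,0]]' --gripper '[0.6,0.6,0.6,0.6,0.6,0.6,0.6,0.6]'

```text
t: 9.55
eef_pos: [0.5786, -0.1196, 0.2017]
tcp_rot: [0.686, 0.728, 0.0, -0.0]
contact_force: [0.4, 0.4, -0.7]
opening: 0.0513
grasp_force: 0.0
```

```bash
python3 go.py .5702 .0254 .2 93.6; python3 look.py wrist w9; cat > stack.py <<'E'
import sys;from h import *
from scipy.optimize import least_squares
f=sys.argv[1]
W=cv2.imread(f"pics/{f}.png");m=np.load(f"pics/{f}.npy",allow_pickle=True).item();hsv=cv2.cvtColor(W,40).astype(int)
K=np.array(m["intrinsics"])
def px(X): 
    c=np.array(m["R"])@X+m["t"];c=K@c;return c[:2]/c[2]
C=np.array([.5739,-.0344])
g=(hsv[...,0]>38)&(hsv[...,0]<75)&(hsv[...,1]>90)
# radial scan: inner edge of green / disc edge seen from centre outward
def fit(P,r0,z):
    r=least_squares(lambda q:np.hypot(*(P-q).T)-r0,C,loss="soft_l1",f_scale=.0005);return r.x.round(4),(np.abs(r.fun)<.001).mean().round(2),len(P)
out=[];inn=[];top=[]
for a in np.radians(np.arange(0,360,4)):
    u=np.array([np.cos(a),np.sin(a)])
    rs=np.arange(.04,.075,.0003)
    px_=[px(np.r_[C+u*r,.02]) for r in rs]
    if any(not(2<p[0]<637 and 2<p[1]<250) for p in px_): continue
    gv=np.array([g[int(round(p[1])),int(round(p[0]))] for p in px_])
    if gv.sum()>3:
        i=np.nonzero(gv)[0];out.append(C+u*rs[i[-1]]);inn.append((px_[i[0]]))
print("plate",fit(np.array(out),.062,.02))
for z in (.034,.048,.058): 
    P=np.array([plane(m,p,z)[:2] for p in inn]);print("inner edge as disc top at",z,fit(P,.055,z))
E
python3 stack.py w9
python3 - <<'E'
from h import *
W=cv2.imread("pics/w9.png");m=np.load("pics/w9.npy",allow_pickle=True).item()
k=mask(W,(3,60,40),(22,255,255),(0,0,640,250));hsv=cv2.cvtColor(W,40)
K=np.array(m["intrinsics"])
c=K@(np.array(m["R"])@np.array([.5739,-.0344,.048])+m["t"]);u,v=(c[:2]/c[2]).round().astype(int);print(u,v)
print("row",[(x,hsv[v,x].tolist()) for x in list(range(u-75,u-48,2))+list(range(u+48,u+75,2))])
print("col",[(y,hsv[y,u].tolist()) for y in list(range(max(0,v-75),v-48,2))+list(range(v+48,v+75,2))])
E
```

```text
t 9.55 pos [ 0.5786 -0.1196  0.2017] yaw 93.37 open 0.0513 q [-0.34  0.39  0.06  1.24  0.    1.17]
shift [2.421e-01 2.000e-04 2.900e-03] turn [-0.001 -0.001 -0.008]
plate (array([ 0.5735, -0.0336]), np.float64(1.0), 52)
inner edge as disc top at 0.034 (array([ 0.5736, -0.0342]), np.float64(0.62), 52)
inner edge as disc top at 0.048 (array([ 0.5721, -0.032 ]), np.float64(1.0), 52)
inner edge as disc top at 0.058 (array([ 0.5712, -0.0303]), np.float64(0.63), 52)
320 92
row [(245, [17, 119, 159]), (247, [17, 120, 160]), (249, [17, 116, 158]), (251, [16, 118, 160]), (253, [17, 115, 158]), (255, [17, 116, 158]), (257, [20, 118, 143]), (259, [12, 139, 123]), (261, [14, 146, 124]), (263, [13, 137, 128]), (265, [14, 140, 133]), (267, [13, 135, 145]), (269, [14, 142, 145]), (271, [13, 147, 149]), (368, [14, 142, 122]), (370, [13, 143, 125]), (372, [13, 134, 129]), (374, [14, 142, 131]), (376, [13, 141, 136]), (378, [21, 141, 127]), (380, [47, 200, 177]), (382, [40, 168, 153]), (384, [16, 117, 159]), (386, [17, 117, 155]), (388, [18, 118, 158]), (390, [18, 129, 73]), (392, [17, 118, 82]), (394, [16, 121, 82])]
col [(17, [15, 125, 88]), (19, [16, 132, 155]), (21, [14, 142, 151]), (23, [14, 146, 150]), (25, [13, 144, 150]), (27, [14, 141, 148]), (29, [14, 141, 147]), (31, [14, 138, 148]), (33, [14, 138, 146]), (35, [13, 141, 143]), (37, [13, 139, 145]), (39, [14, 142, 145]), (41, [13, 143, 144]), (43, [14, 138, 144]), (140, [14, 142, 133]), (142, [13, 138, 137]), (144, [13, 140, 137]), (146, [13, 140, 135]), (148, [13, 139, 134]), (150, [49, 172, 105]), (152, [47, 216, 132]), (154, [47, 188, 149]), (156, [16, 138, 96]), (158, [16, 128, 175]), (160, [16, 129, 170]), (162, [16, 129, 172]), (164, [16, 130, 169]), (166, [16, 129, 160])]
```

The cork sits about 2 mm off the plate's centre, inside the 7 mm margin. Now for the lid.

arm_command --translation '[[0.648,-0.191,0],[0.648,-0.191,0],[0.648,-0.191,0],[0.648,-0.191,0],[0.648,-0.191,0],[0.648,-0.191,0],[0.648,-0.191,0],[0.648,-0.191,0]]' --rotation '[[0,0,0],[0,0,0],[0,0,0],[0,0,0],[0,0,0],[0,0,0],[0,0,0],[0,0,0]]' --gripper '[0.6,0.8,0.8,0.8,0.8,0.8,0.8,0.8]'

```text
t: 10.6
eef_pos: [0.4389, 0.2646, 0.202]
tcp_rot: [0.684, 0.73, 0.0, -0.0]
contact_force: [0.2, -0.5, -1.0]
opening: 0.0683
grasp_force: 0.0
```

```bash
python3 look.py wrist w10; python3 - <<'E'
from h import *
W=cv2.imread("pics/w10.png");m=np.load("pics/w10.npy",allow_pickle=True).item()
k=mask(W,(0,90,0),(16,255,90),(200,0,440,240));k=cv2.morphologyEx(k,cv2.MORPH_OPEN,np.ones((3,3)))
c=big(k);e=cv2.fitEllipse(cv2.convexHull(c));print(cv2.contourArea(c),e,plane(m,e[0],.01),cv2.boundingRect(c))
P=np.array([plane(m,p[0],.01)[:2] for p in cv2.convexHull(c)],np.float32);print(cv2.minEnclosingCircle(P))
print(tri(camera_model("top"),(185.9,250.4),m,e[0]))
E
python3 go.py .4366 .352 .05 93.4
```

```text
9488.5 ((321.7295837402344, 84.38539123535156), (106.85980987548828, 115.24140167236328), 4.360145092010498) [0.4349803  0.35783057 0.01      ] (269, 27, 107, 115)
((0.43487197160720825, 0.3545985817909241), 0.05546119064092636)
(array([ 0.43633064,  0.35855068, -0.0084768 ]), np.float64(0.0012235619835850309))
t 10.65 pos [0.4396 0.2633 0.202 ] yaw 93.65 open 0.0683 q [ 0.38  0.25 -0.14  1.17  0.    1.89]
shift [0.1478 0.0045 0.2533] turn [ 0.    -0.     0.009]
```

```bash
python3 look.py wrist w11; python3 - <<'E'
from h import *
from scipy.optimize import least_squares
W=cv2.imread("pics/w11.png");m=np.load("pics/w11.npy",allow_pickle=True).item()
for vm in (70,90,110):
    k=mask(W,(0,90,0),(16,255,vm),(200,0,440,240));k=cv2.morphologyEx(k,cv2.MORPH_OPEN,np.ones((3,3)))
    c=big(k);H=cv2.convexHull(c);e=cv2.fitEllipse(H)
    P=np.array([plane(m,p[0],.01)[:2] for p in H])
    r=least_squares(lambda q:np.hypot(*(P-q[:2]).T)-q[2],[.436,.353,.055],loss="soft_l1",f_scale=.0005)
    print(vm,e[0],cv2.boundingRect(c),plane(m,e[0],.01),r.x,np.percentile(np.abs(r.fun),90))
hsv=cv2.cvtColor(W,40);x=322
print([(y,hsv[y,x].tolist()) for y in list(range(18,40,2))+list(range(130,152,2))])
E
python3 go.py .4366 .352 .05 93.4
```

```text
70 (312.58770751953125, 113.00817108154297) (269, 89, 92, 50) [0.42818017 0.32798671 0.01      ] [0.43445661 0.35256196 0.05204568] 0.03993017503122747
90 (321.0150451660156, 82.89179229736328) (268, 26, 107, 115) [0.43499422 0.35792239 0.01      ] [0.43514995 0.35506819 0.05466083] 0.0004446824513509072
110 (321.09967041015625, 83.0160903930664) (268, 26, 107, 116) [0.4350877  0.35780994 0.01      ] [0.43531181 0.35499484 0.05493061] 0.0005637244459868136
[(18, [16, 131, 171]), (20, [16, 130, 172]), (22, [16, 128, 173]), (24, [16, 131, 166]), (26, [9, 191, 60]), (28, [11, 174, 76]), (30, [12, 194, 75]), (32, [10, 182, 77]), (34, [10, 176, 74]), (36, [11, 189, 73]), (38, [11, 171, 76]), (130, [11, 182, 66]), (132, [9, 170, 66]), (134, [9, 191, 68]), (136, [10, 182, 73]), (138, [9, 181, 76]), (140, [15, 136, 94]), (142, [17, 124, 134]), (144, [17, 126, 174]), (146, [18, 124, 171]), (148, [17, 125, 174]), (150, [17, 121, 175])]
t 10.7 pos [0.44   0.2624 0.2019] yaw 93.57 open 0.0681 q [ 0.38  0.25 -0.14  1.17 -0.    1.89]
shift [0.1494 0.0036 0.2532] turn [-0.     0.     0.006]
```

arm_command --translation '[[0.08,0,0],[0.15,0,0.05],[0.155,0,0.13],[0.155,0,0.22],[0.155,0,0.29],[0.155,0,0.315],[0.155,0,0.315],[0.155,0,0.315]]' --rotation '[[0,0,0],[0,0,0],[0,0,0],[0,0,0],[0,0,0],[0,0,0],[0,0,0],[0,0,0]]' --gripper '[0.8,0.8,0.8,0.8,0.8,0.8,0.8,0.8]'

```text
t: 11.7
eef_pos: [0.4363, 0.3548, 0.0145]
tcp_rot: [0.686, 0.728, 0.001, 0.0]
contact_force: [1.1, -0.7, -0.6]
opening: 0.0688
grasp_force: 0.0
```

```bash
python3 go.py .4352 .355 .0125 93.57
```

```text
t 11.7 pos [0.4363 0.3548 0.0145] yaw 93.42 open 0.0688 q [ 0.54  0.48 -0.35  0.74 -0.    2.05]
shift [ 0.0004 -0.0019  0.0033] turn [ 0.004 -0.002 -0.005]
```

Now close on the knob, then lift a little.

arm_command --translation '[[0,-0.001,0],[0,-0.001,0],[0,-0.001,0],[0,-0.001,0],[0,-0.001,0],[0,-0.001,0],[0,-0.001,0],[0,-0.001,0]]' --rotation '[[0,0,0],[0,0,0],[0,0,0],[0,0,0],[0,0,0],[0,0,0],[0,0,0],[0,0,0]]' --gripper '[0.1,0.1,0.1,0.1,0.1,0.1,0.1,0.1]' --squeeze 40

```text
t: 12.7
eef_pos: [0.435, 0.3545, 0.0136]
tcp_rot: [0.686, 0.728, 0.0, 0.0]
contact_force: [-1.6, -1.6, 7.7]
opening: 0.0227
grasp_force: 38.8
```

```bash
python3 go.py .4352 .355 .15 93.57
```

```text
t 12.7 pos [0.435  0.3545 0.0136] yaw 93.44 open 0.0227 q [ 0.54  0.48 -0.35  0.74 -0.    2.05]
shift [ 0.0008  0.0006 -0.2273] turn [ 0.002 -0.001 -0.004]
```

arm_command --translation '[[0,0,-0.03],[0,0,-0.1],[0,0,-0.2],[0,0,-0.3],[-0.08,0,-0.3],[-0.18,0,-0.3],[-0.28,0,-0.3],[-0.28,0,-0.3]]' --rotation '[[0,0,0],[0,0,0],[0,0,0],[0,0,0],[0,0,0],[0,0,0],[0,0,0],[0,0,0]]' --gripper '[0.1,0.1,0.1,0.1,0.1,0.1,0.1,0.1]'

```text
t: 13.7
eef_pos: [0.4449, 0.1836, 0.1932]
tcp_rot: [0.687, 0.726, -0.0, 0.0]
contact_force: [0.3, 1.1, -0.6]
opening: 0.0224
grasp_force: 39.6
```

```bash
python3 look.py wrist w12; python3 - <<'E'
from h import *
from scipy.optimize import least_squares
s=sense();print(s["grasp_force"],s["opening"],s["eef_pos"],s["contact_force"])
W=cv2.imread("pics/w12.png");m=np.load("pics/w12.npy",allow_pickle=True).item()
k=mask(W,(0,90,30),(16,255,110),(150,100,500,400));k=cv2.morphologyEx(k,cv2.MORPH_OPEN,np.ones((3,3)))
c=big(k);z=s["eef_pos"][2]-.0136+.010
print(cv2.contourArea(c),cv2.boundingRect(c))
H=cv2.convexHull(c)[:,0];P=np.array([plane(m,p,z)[:2] for p in H])
r=least_squares(lambda q:np.hypot(*(P-q[:2]).T)-.055,s["eef_pos"][:2],loss="soft_l1",f_scale=.0005);print(r.x,np.percentile(np.abs(r.fun),[50,75,90]),len(H))
E
python3 go.py .5737 -.034 .2 93.4
```

```text
39.558096528053284 0.022263835309922958 [0.44494371 0.18525212 0.19319328] [ 0.08991793  1.03873948 -1.0280416 ]
26617.0 (170, 102, 253, 238)
[0.44199184 0.18615055] [0.0014132  0.02796119 0.03386907] 47
t 13.75 pos [0.4449 0.1853 0.1932] yaw 93.26 open 0.0223 q [ 0.23  0.21 -0.23  1.13  0.    1.74]
shift [-0.377   0.1935 -0.0113] turn [ 0.001 -0.    -0.005]
```

arm_command --translation '[[-0.1,0.05,0],[-0.19,0.1,0],[-0.28,0.145,0],[-0.36,0.185,0],[-0.377,0.193,0],[-0.377,0.193,0],[-0.377,0.193,0]]' --rotation '[[0,0,0],[0,0,0],[0,0,0],[0,0,0],[0,0,0],[0,0,0],[0,0,0]]' --gripper '[0.1,0.1,0.1,0.1,0.1,0.1,0.1]'

```text
t: 14.62
eef_pos: [0.5735, -0.0306, 0.193]
tcp_rot: [0.685, 0.729, 0.0, -0.0]
contact_force: [-0.3, 0.0, -1.8]
opening: 0.0222
grasp_force: 39.6
```

```bash
python3 look.py wrist w13; python3 - <<'E'
from h import *
from scipy.optimize import least_squares
s=sense()
W=cv2.imread("pics/w13.png");m=np.load("pics/w13.npy",allow_pickle=True).item()
z=s["eef_pos"][2]-.0136+.010
k=mask(W,(0,90,30),(16,255,110),(120,50,520,330))
ct=np.array(s["eef_pos"][:2]);K=np.array(m["intrinsics"])
# radial scan from TCP outward along front directions (tool +x side), last masked pixel before leaving
P=[]
for a in np.radians(np.arange(93.3-70,93.3+71,5)):
    u=np.array([np.cos(a),np.sin(a)]);last=None
    for r in np.arange(.042,.07,.0003):
        c=K@(np.array(m["R"])@np.r_[ct+u*r,z]+m["t"]);x,y=(c[:2]/c[2]).round().astype(int)
        if 0<=x<640 and 0<=y<400 and k[y,x]: last=r
        else:
            if last and r-last>.002: break
    P.append(last)
print([None if p is None else round(p*1e3,1) for p in P],ct)
E
python3 go.py .5735 -.034 .0625 93.4
```

```text
[np.float64(53.4), np.float64(53.7), np.float64(54.0), np.float64(54.3), np.float64(54.3), np.float64(54.3), np.float64(54.6), np.float64(54.9), np.float64(54.9), np.float64(54.9), np.float64(55.8), np.float64(56.1), np.float64(56.4), np.float64(56.7), np.float64(57.0), np.float64(56.1), np.float64(57.3), np.float64(57.0), np.float64(57.0), np.float64(57.0), np.float64(56.7), np.float64(56.4), np.float64(56.1), np.float64(56.1), np.float64(56.4), np.float64(56.1), np.float64(56.1), np.float64(55.8), np.float64(55.8)] [ 0.57351419 -0.03060858]
t 14.68 pos [ 0.5735 -0.0306  0.1931] yaw 93.54 open 0.0225 q [-0.2   0.36 -0.01  1.2   0.    1.31]
shift [-0.0057 -0.0004  0.2177] turn [ 0.    -0.     0.005]
```

arm_command --translation '[[-0.008,0.002,0.03],[-0.008,0.002,0.08],[-0.008,0.002,0.14],[-0.008,0.002,0.18],[-0.008,0.002,0.2],[-0.008,0.002,0.21],[-0.008,0.002,0.214],[-0.008,0.002,0.216]]' --rotation '[[0,0,0],[0,0,0],[0,0,0],[0,0,0],[0,0,0],[0,0,0],[0,0,0],[0,0,0]]' --gripper '[0.1,0.1,0.1,0.1,0.1,0.1,0.1,0.1]'

```text
t: 15.68
eef_pos: [0.5758, -0.0369, 0.0638]
tcp_rot: [0.686, 0.728, 0.0, 0.0]
contact_force: [-0.1, 0.5, -1.1]
opening: 0.0225
grasp_force: 39.6
```

```bash
python3 go.py .5735 -.0353 .0616 93.4;python3 -c "
from rig import *;print(sense()['contact_force'])"
```

```text
t 15.68 pos [ 0.5758 -0.0369  0.0638] yaw 93.44 open 0.0225 q [-0.21  0.45 -0.24  0.88  0.    1.31]
shift [ 0.0029 -0.0037  0.0037] turn [0.002 0.    0.002]
[-0.07387966  0.53043748 -1.06123157]
```

arm_command --translation '[[0.003,-0.002,0.001],[0.003,-0.002,0.002],[0.003,-0.002,0.003],[0.003,-0.002,0.004],[0.003,-0.002,0.005],[0.003,-0.002,0.005]]' --rotation '[[0,0,0],[0,0,0],[0,0,0],[0,0,0],[0,0,0],[0,0,0]]' --gripper '[0.1,0.1,0.1,0.1,0.1,0.1]'

```text
t: 16.42
eef_pos: [0.5743, -0.0352, 0.0615]
tcp_rot: [0.686, 0.728, 0.0, 0.0]
contact_force: [-6.9, 0.8, 18.3]
opening: 0.0223
grasp_force: 41.5
```

arm_command --translation '[[0,0,-0.001],[0,0,-0.001],[0,0,-0.001],[0,0,-0.001],[0,0,-0.05],[0,0,-0.12],[-0.05,0,-0.2],[-0.13,0,-0.23]]' --rotation '[[0,0,0],[0,0,0],[0,0,0],[0,0,0],[0,0,0],[0,0,0],[0,0,0],[0,0,0]]' --gripper '[0.1,0.7,0.7,0.7,0.7,0.7,0.7,0.7]'

```text
t: 17.42
eef_pos: [0.5797, -0.1133, 0.2012]
tcp_rot: [0.685, 0.729, 0.001, 0.002]
contact_force: [0.7, -0.6, -1.1]
opening: 0.0599
grasp_force: 0.0
```

```bash
python3 look.py wrist w14; python3 look.py wrist w14; python3 stack.py w14; python3 look.py top t14; python3 look.py side s14; python3 - <<'E'
from h import *
W=cv2.imread("pics/w14.png");m=np.load("pics/w14.npy",allow_pickle=True).item()
k=mask(W,(0,90,0),(16,255,85),(200,0,440,250));H=cv2.convexHull(big(k))[:,0]
from scipy.optimize import least_squares
P=np.array([plane(m,p,.058)[:2] for p in H]);r=least_squares(lambda q:np.hypot(*(P-q[:2]).T)-q[2],[.5735,-.034,.055],loss="soft_l1",f_scale=.0005);print("lid",r.x,np.percentile(np.abs(r.fun),[50,90]),cv2.boundingRect(H))
# bar from top/side
T=cv2.imread("pics/t14.png");a=cv2.minAreaRect(big(mask(T,(0,180,60),(6,255,255),(440,210,495,320))));print(a)
E
python3 go.py .5735 -.0353 .0616 93.4
```

```text
plate (array([ 0.5734, -0.0338]), np.float64(1.0), 11)
inner edge as disc top at 0.034 (array([ 0.5761, -0.0364]), np.float64(1.0), 11)
inner edge as disc top at 0.048 (array([ 0.5739, -0.0351]), np.float64(1.0), 11)
inner edge as disc top at 0.058 (array([ 0.5724, -0.0342]), np.float64(1.0), 11)
lid [ 0.57257084 -0.03430039  0.05437186] [0.00022104 0.000497  ] (254, 21, 125, 133)
((466.6678161621094, 264.77191162109375), (89.64207458496094, 11.477705001831055), 78.46537780761719)
t 17.62 pos [ 0.5788 -0.1136  0.1982] yaw 93.35 open 0.0594 q [-0.33  0.39  0.05  1.23  0.    1.18]
shift [ 0.1308 -0.0012  0.2276] turn [ 0.    -0.    -0.002]
```

arm_command --translation '[[-0.533,-0.33,0],[-0.533,-0.33,0],[-0.533,-0.33,0],[-0.533,-0.33,0],[-0.533,-0.33,0],[-0.533,-0.33,0],[-0.533,-0.33,0],[-0.533,-0.33,0]]' --rotation '[[0,0,0],[0,0,0],[0,0,0],[0,0,0],[0,0,0],[0,0,0],[0,0,0],[0,0,0]]' --gripper '[0.7,0.7,0.7,0.7,0.7,0.7,0.7,0.7]'

```text
t: 18.62
eef_pos: [0.4006, -0.4431, 0.1976]
tcp_rot: [0.685, 0.728, 0.0, -0.001]
contact_force: [-0.9, 0.7, -0.4]
opening: 0.0594
grasp_force: 0.0
```

```bash
python3 look.py wrist w15; python3 look.py wrist w15; python3 - <<'E'
from h import *
W=cv2.imread("pics/w15.png");m=np.load("pics/w15.npy",allow_pickle=True).item()
for vm in (20,90,120):
    k=mask(W,(0,150,vm),(6,255,255),(0,0,640,250));k|=mask(W,(174,150,vm),(180,255,255),(0,0,640,250))
    c=big(k);P=np.array([plane(m,p[0],.016)[:2] for p in c],np.float32)
    a=cv2.minAreaRect(P);b=cv2.boxPoints(a);l=max([b[1]-b[0],b[2]-b[1]],key=np.linalg.norm)
    print(vm,cv2.boundingRect(c),a[0],np.round(a[1],4),np.degrees(np.arctan2(l[1],l[0])))
E
python3 go.py .4017 -.357 .1 188.3
```

```text
20 (213, 70, 223, 48) (0.4000560939311981, -0.3585880398750305) [0.219  0.0277] 8.290137
90 (213, 70, 223, 48) (0.4000560939311981, -0.3585880398750305) [0.219  0.0277] 8.290137
120 (213, 70, 223, 48) (0.4000503420829773, -0.3585485517978668) [0.219  0.0276] 8.290139
t 18.73 pos [ 0.4012 -0.4426  0.1981] yaw 93.54 open 0.0601 q [-0.97  0.4   0.07  1.24  0.    0.54]
shift [0.1423 0.0097 0.1636] turn [ 1.000e-03 -1.000e-03 -3.308e+00]
```

arm_command --translation '[[0.07,0.007,0],[0.14,0.007,0],[0.14,0.007,0],[0.14,0.007,0]]' --rotation '[[0,0,-1],[0,0,-1],[0,0,-1],[0,0,-1]]' --gripper '[0.6,0.6,0.6,0.6]'

```text
t: 19.23
eef_pos: [0.4002, -0.3587, 0.1986]
tcp_rot: [0.484, 0.875, -0.0, 0.0]
contact_force: [-0.6, -0.0, 0.2]
opening: 0.051
grasp_force: 0.0
```

arm_command --translation '[[0,0,0],[0,0,0],[0,0,0]]' --rotation '[[0,0,-1],[0,0,-1],[0,0,-1]]' --gripper '[0.6,0.6,0.6]'

```text
t: 19.6
eef_pos: [0.3999, -0.3598, 0.1982]
tcp_rot: [0.252, 0.968, 0.0, -0.0]
contact_force: [-0.5, -0.3, 0.0]
opening: 0.051
grasp_force: 0.0
```

arm_command --translation '[[0,0,0.05],[0,0,0.1],[0,0,0.13],[0,0,0.15]]' --rotation '[[0,0,-1],[0,0,-1],[0,0,-1],[0,0,-1]]' --gripper '[0.6,0.6,0.6,0.6]'

```text
t: 20.1
eef_pos: [0.3997, -0.3596, 0.1074]
tcp_rot: [0.007, 1.0, 0.0, -0.0]
contact_force: [-0.2, 0.3, -0.5]
opening: 0.0513
grasp_force: 0.0
```

```bash
python3 go.py .4000 -.3586 .002 188.3
```

```text
t 20.1 pos [ 0.3997 -0.3596  0.1074] yaw 179.21 open 0.0513 q [-0.88  0.35 -0.27  0.95  0.   -0.87]
shift [-0.0006  0.0016  0.1756] turn [ 0.001 -0.001 -0.317]
```

arm_command --translation '[[0,0.002,0.03],[0,0.002,0.08],[0,0.002,0.13],[0,0.002,0.165],[0,0.002,0.173],[0,0.002,0.173],[0,0.002,0.173]]' --rotation '[[0,0,-0.31],[0,0,-0.31],[0,0,-0.31],[0,0,-0.31],[0,0,-0.31],[0,0,-0.31],[0,0,-0.31]]' --gripper '[0.6,0.6,0.6,0.6,0.6,0.6,0.6]'

```text
t: 20.98
eef_pos: [0.4, -0.3593, 0.0054]
tcp_rot: [-0.072, 0.997, -0.001, 0.0]
contact_force: [-0.4, 0.5, 0.4]
opening: 0.0513
grasp_force: 0.0
```

```bash
python3 go.py .4000 -.3586 .002 188.3
```

```text
t 20.98 pos [ 0.4    -0.3593  0.0054] yaw -171.8 open 0.0513 q [-0.88  0.45 -0.42  0.69  0.   -1.03]
shift [-0.0002  0.0012  0.0056] turn [-0.003  0.002 -0.003]
```

Now close on the bar.

arm_command --translation '[[0,0.001,0.002],[0,0.001,0.002],[0,0.001,0.002],[0,0.001,0.002],[0,0.001,0.002],[0,0.001,0.002]]' --rotation '[[0,0,0],[0,0,0],[0,0,0],[0,0,0],[0,0,0],[0,0,0]]' --gripper '[0.1,0.1,0.1,0.1,0.1,0.1]' --squeeze 40

```text
t: 21.72
eef_pos: [0.3996, -0.3584, 0.0038]
tcp_rot: [-0.072, 0.997, -0.0, 0.0]
contact_force: [-0.2, 1.8, 4.9]
opening: 0.0271
grasp_force: 40.0
```

```bash
python3 go.py .5735 -.0340 .2 185.7
python3 - <<'E'
from h import *
from rig import sense
print(sense()["contact_force"])
# stand yaw from wrist view w9: white upright tops
W=cv2.imread("pics/w9.png");m=np.load("pics/w9.npy",allow_pickle=True).item()
for roi in ((150,0,300,250),(345,0,500,250)):
    k=mask(W,(80,0,140),(125,45,255),roi);c=big(k);P=np.array([plane(m,p[0],.092)[:2] for p in c],np.float32);a=cv2.minAreaRect(P);print(cv2.boundingRect(c),a,cv2.contourArea(c))
# low/high sanity: uprights in top view t8
T=cv2.imread("pics/top0.png")
E
```

```text
t 21.73 pos [ 0.3996 -0.3584  0.0038] yaw -171.75 open 0.0271 q [-0.88  0.46 -0.43  0.69  0.   -1.03]
shift [-0.3645  0.4933 -0.3271] turn [-0.001  0.001  0.089]
[-0.16580399  1.81330556  4.89181241]
(189, 85, 29, 40) ((0.48196491599082947, -0.05072971060872078), (0.020758850499987602, 0.029078328981995583), 5.080732822418213) 590.5
(425, 52, 34, 66) ((0.66600501537323, -0.025389017537236214), (0.021831540390849113, 0.04681914299726486), 5.23173189163208) 1751.0
```

arm_command --translation '[[0,0,-0.04],[0,0,-0.13],[0,0,-0.23],[-0.05,0.07,-0.3],[-0.11,0.15,-0.3],[-0.17,0.23,-0.3],[-0.23,0.31,-0.3],[-0.28,0.38,-0.3]]' --rotation '[[0,0,0],[0,0,0],[0,0,0],[0,0,0.1],[0,0,0.1],[0,0,0.1],[0,0,0.1],[0,0,0.1]]' --gripper '[0.1,0.1,0.1,0.1,0.1,0.1,0.1,0.1]'

```text
t: 22.72
eef_pos: [0.5336, -0.1064, 0.1836]
tcp_rot: [-0.047, 0.999, -0.0, 0.0]
contact_force: [-0.5, -0.5, -0.5]
opening: 0.0272
grasp_force: 39.7
```

```bash
python3 go.py .5733 -.0339 .15 185.3; python3 -c "
from rig import *;s=sense();print(s['grasp_force'],s['contact_force'])"
```

```text
t 22.73 pos [ 0.5336 -0.1064  0.1836] yaw -174.59 open 0.0272 q [-0.35  0.31 -0.11  1.15  0.   -0.44]
shift [-0.0772  0.114   0.0559] turn [-0.     0.001  0.004]
39.738691449165344 [-0.47011136 -0.45184819 -0.53904766]
```

arm_command --translation '[[-0.03,0.05,0],[-0.06,0.09,0.02],[-0.077,0.116,0.04],[-0.077,0.116,0.056],[-0.077,0.116,0.056],[-0.077,0.116,0.056]]' --rotation '[[0,0,0.003],[0,0,0.003],[0,0,0.003],[0,0,0.003],[0,0,0.003],[0,0,0.003]]' --gripper '[0.1,0.1,0.1,0.1,0.1,0.1]'

```text
t: 23.48
eef_pos: [0.5722, -0.0357, 0.15]
tcp_rot: [-0.046, 0.999, -0.0, 0.0]
contact_force: [0.1, 0.3, -1.0]
opening: 0.0266
grasp_force: 39.7
```

```bash
python3 look.py side s16;python3 look.py wrist w16; python3 go.py .5733 -.0339 .096 185.3; python3 - <<'E'
from h import *
# does the held bar sit level: side view ends at bar height; red pixels ends -> intersect the vertical plane along the stand
S=cv2.imread("pics/s16.png");ms=camera_model("side");k=mask(S,(0,150,40),(6,255,255),(200,100,440,260));c=big(k)[:,0]
s=sense();z=s["eef_pos"][2]-.0038+.016
P=np.array([plane(ms,p,z)[:2] for p in c],np.float32);a=cv2.minAreaRect(P);print("side",cv2.boundingRect(c),a)
b=cv2.boxPoints(a);l=max([b[1]-b[0],b[2]-b[1]],key=np.linalg.norm);print(np.degrees(np.arctan2(l[1],l[0])))
W=cv2.imread("pics/w16.png");m=np.load("pics/w16.npy",allow_pickle=True).item()
k=mask(W,(0,150,30),(6,255,255),(200,0,440,400));c=big(k)[:,0]
P=np.array([plane(m,p,z)[:2] for p in c if p[1]<240],np.float32);a=cv2.minAreaRect(P);print("wrist",a,cv2.boundingRect(c))
E
```

```text
t 23.57 pos [ 0.5724 -0.0355  0.1502] yaw -174.74 open 0.0267 q [-0.2   0.38 -0.1   1.09 -0.   -0.3 ]
shift [-0.0017  0.0025  0.0903] turn [-0.     0.001 -0.001]
side (272, 157, 46, 19) ((0.5163998007774353, -0.05003201588988304), (0.10516144335269928, 0.04438063129782677), 5.721554279327393)
5.7215557
wrist ((0.5092682838439941, -0.04144226759672165), (0.09126037359237671, 0.028282245621085167), 5.36167049407959) (282, 16, 73, 344)
```

arm_command --translation '[[-0.001,0.003,0.02],[-0.001,0.003,0.05],[-0.001,0.003,0.07],[-0.001,0.003,0.08],[-0.001,0.003,0.085],[-0.001,0.003,0.087],[-0.001,0.003,0.088],[-0.001,0.003,0.088]]' --rotation '[[0,0,0],[0,0,0],[0,0,0],[0,0,0],[0,0,0],[0,0,0],[0,0,0],[0,0,0]]' --gripper '[0.1,0.1,0.1,0.1,0.1,0.1,0.1,0.1]'

```text
t: 24.58
eef_pos: [0.5729, -0.033, 0.0971]
tcp_rot: [-0.046, 0.999, -0.0, 0.0]
contact_force: [-0.8, 0.7, -0.8]
opening: 0.0271
grasp_force: 39.7
```

```bash
python3 go.py .573 -.0339 .0955 185.3
```

```text
t 24.57 pos [ 0.5729 -0.033   0.0971] yaw -174.69 open 0.0271 q [-0.2   0.42 -0.19  0.96 -0.   -0.29]
shift [ 0.     -0.0015  0.0027] turn [-0.     0.001  0.   ]
```

arm_command --translation '[[0,-0.001,0.001],[0,-0.001,0.002],[0,-0.001,0.003],[0,-0.001,0.003]]' --rotation '[[0,0,0],[0,0,0],[0,0,0],[0,0,0]]' --gripper '[0.1,0.1,0.1,0.1]'

```text
t: 25.08
eef_pos: [0.573, -0.0336, 0.0958]
tcp_rot: [-0.046, 0.999, -0.0, 0.0]
contact_force: [-3.3, 0.4, 10.0]
opening: 0.027
grasp_force: 41.0
```

arm_command --translation '[[0,0,-0.001],[0,0,-0.001],[0,0,-0.001],[0,0,-0.001],[0,0,-0.04],[0,0,-0.1],[0,0,-0.18],[-0.05,0,-0.22]]' --rotation '[[0,0,0],[0,0,0],[0,0,0],[0,0,0],[0,0,0],[0,0,0],[0,0,0],[0,0,0]]' --gripper '[0.1,0.6,0.6,0.6,0.6,0.6,0.6,0.6]'

```text
t: 26.08
eef_pos: [0.6027, -0.0309, 0.2303]
tcp_rot: [-0.046, 0.999, -0.0, 0.001]
contact_force: [1.0, -0.5, -0.2]
opening: 0.0512
grasp_force: 0.0
```

arm_command --translation '[[0.1,-0.1,-0.02],[0.2,-0.25,-0.02],[0.25,-0.4,-0.02],[0.25,-0.5,-0.02],[0.25,-0.5,-0.02],[0.25,-0.5,-0.02]]' --rotation '[[0,0,0],[0,0,0],[0,0,0],[0,0,0],[0,0,0],[0,0,0]]' --gripper '[0.6,0.6,0.6,0.6,0.6,0.6]'

```text
t: 26.82
eef_pos: [0.4801, -0.3463, 0.2388]
tcp_rot: [-0.045, 0.999, -0.0, -0.0]
contact_force: [0.5, -0.1, -0.2]
opening: 0.0511
grasp_force: 0.0
```

```bash
python3 look.py top t17; python3 look.py side s17; python3 - <<'E'
from h import *
print(sense()["eef_pos"])
T=cv2.imread("pics/t17.png");S=cv2.imread("pics/s17.png");mt=camera_model("top");ms=camera_model("side")
for I,m,roi in ((T,mt,(280,120,400,280)),(S,ms,(200,120,440,260))):
    k=mask(I,(0,170,40),(6,255,255),roi);c=big(k)[:,0];P=np.array([plane(m,p,.108)[:2] for p in c],np.float32);a=cv2.minAreaRect(P);print(cv2.boundingRect(c),a)
k=mask(T,(40,100,60),(80,255,255),(300,160,375,235));print("green px",k.sum()//255)
ys,xs=np.nonzero(k);P=np.array([plane(mt,p,.02)[:2] for p in zip(xs.tolist(),ys.tolist())],np.float32);print(cv2.minEnclosingCircle(P))
O=cv2.imread("pics/top0.png");d=cv2.absdiff(O,T).max(2)>60
n,l,st,ce=cv2.connectedComponentsWithStats(cv2.morphologyEx(d.astype(np.uint8),2,np.ones((3,3))));print([(s.tolist()) for s in st[1:] if s[4]>40])
E
```

```text
[ 0.48034478 -0.34622311  0.23848004]
(327, 145, 20, 92) ((0.5733513832092285, -0.03411467373371124), (0.21971990168094635, 0.03315495327115059), 5.809678554534912)
(328, 169, 37, 17) ((0.6343165636062622, -0.035105980932712555), (0.09842941164970398, 0.043055783957242966), 8.307445526123047)
green px 158
((0.5718516111373901, -0.03553040325641632), 0.061274971812963486)
[[176, 104, 464, 296, 62160], [315, 146, 45, 90, 2142], [372, 165, 43, 42, 1407], [259, 177, 45, 43, 1532], [164, 229, 45, 44, 1541], [123, 368, 72, 32, 1337], [310, 392, 28, 8, 187]]
```

```bash
python3 -c "
from rig import *;print(job_done())"
```

```text
the job is handed in; nothing more can be done
None
```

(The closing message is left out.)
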